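# Lock the lid of a bench mill

## Robot

A 6-joint arm with a two-finger parallel gripper is mounted at the origin on the work surface; the furniture and walls round the work are solid. World frame = base frame: x ahead of the robot, y to its left, z up, the work surface at z = 0. Lengths are in m, angles in rad, forces in N, time in s.
With the tool pointing down it reaches from about 0.3 to 0.775 m from the base axis. Payload 14.6 kg.
Tool frame: the origin (TCP) lies at the very end of the fingers, on their centre line; the grasp point (between the pads) lies 19 mm behind it; z points along the fingers, y is the line along which they close (so a half turn about z gives the same grasp; the last joint's range is limited). The gripper opens to 94 mm and grips with 3 to 60 N. Pads are 16 mm wide; open, the fingers measure 119 mm over their backs; the gripper's body (75 mm by 177 mm) begins 78 mm behind the grasp point.
Start: joints at [1.227, 0.3, 1.521, -0, 1.321, -0.067], TCP at [0.15, 0.529, 0.205] pointing down, gripper open.
Joint ranges: [-3.03, 3.03], [-0.79, 2.21], [0.23, 2.52], [-1.04, 4.18], [0, 3.07], [-2.55, 2.55]. Speed limits (rad/s): [2.22, 2.22, 2.57, 3.14, 3.14, 3.14].

## Interface

Orientations are given as [roll, pitch, yaw] about the fixed x, y, z axes, in that order (R = Rz(yaw) Ry(pitch) Rx(roll)).
In Python, from station import ctrl, cams gives the robot as it stands. The module is installed in compiled form; this text tells all that it offers.
- The arm moves only by the tool arm_command, never from a script. Its argument "plan" is a list that holds one entry, the list of rows, each a list of 7 numbers: the shift along the tool's x, y, z in fractions of the full range, 1 being 800 mm, then the turn, a rotation vector about the tool's x, y, z in parts of the range, where 1.0 means pi rad, then the closure, from -1 (fully open) to 1 (shut). A call has 1 to 12 rows; each row is the pose to reach, as a shift and turn from the pose commanded when the call began, along the tool's axes at that moment; what a row does not reach only later rows make up. A row lasts 1/10 s, in which the tool goes at most 50 mm and 8.59 degrees, less where a joint would pass 70% of its speed; a pose out of reach is approached as far as the arm can. Shift and turn numbers lie between -1 and 1, and a call with a number outside is refused. A call with a gripper value outside its range is refused whole. The fingers move at their own pace and stop on an object; "squeeze" is the grip in N (left out, the last holds). Time passes only in rows, so rows that repeat a pose let the fingers close. It gives the time, the measured TCP pose, the force, the opening and the grip force at its end, in the units of the state.
- ctrl.get_obs(): the state, without advancing time (a new reading comes with each control period).
- cams.camera(name): name is "side" or "top" or "wrist"; returns (picture, depth): 400x640x3 uint8, blue, green, red; 400x640 float32, m along the optical axis (not along the pixel's ray), 0 where there is no reading.
- cams.camera_info(name): a dict with "fx", "fy", "cx", "cy" (pixels), "world_to_cam" (4x4, takes a point from world to camera coordinates). Camera axes: x right, y down, z forward; pixel columns grow to the right and rows downward; lengths in m; the calibration is good to about 2 mm. A picture is of the moment at which its call begins: read the wrist's pose just before it. camera_info takes no time and is no camera call; for the wrist camera it gives the pose at the moment of the call.
- ctrl.hand_in(): hands the job in; it is judged then, once.
The state is a dict: "time_s": time; "qpos": joint angles; "joint_vel": joint speeds; "tau": joint torques, N m; "ee_pos": TCP position; "eef_rot": TCP orientation; "force": force on the tool from outside, world axes, zero at the start; "moment": the same for the moment, N m; "grip_width": finger opening in m; "grip_force": force on a finger pad.
Only numpy, scipy, OpenCV 4.12 (cv2) and the standard library are available. Lean on these libraries where they do the work, as an engineer would, in place of code of your own. Each camera call takes 0.05 s, during which the arm holds its last target. There are 200 camera calls.

## Task

Close the bench mill: pick up its round lid, set it on the chamber mouth and turn its black bayonet ring until its three lugs drop through the gaps of the flange. Then press down against the springy seal and twist the ring clockwise (seen from above), a little under a quarter turn, to the stop; ease off so that it clicks up locked, and let go. Feel for the gaps and press gently, never forcing the lid, and leave the beaker, the vial and the petri dish where they are.

Things in the scene. Friction and masses are not known exactly. Their poses are not given: they have to be found in the camera images.
- lid: Steel lid with a sight glass in a ribbed black ring, lying right way up. Origin: centre of its foot, z up. Foot: plug 32 mm wide, z 0 to 17, tapered to 25 at the tip. Ring: 64 mm wide, z 6 to 27 mm; grip it there. Top z 28.5. The ring turns freely on the plug; its angle is NOT in this pose. Inside its lower edge, z 6 to 10, are three lugs 24 deg wide, 120 apart; a raised bar on top marks each.
- mill: Bench mill, fixed, stands on the table: white housing 150 x 160 mm, 70 mm high, dial and keys on its -x side. Origin under its centre at table height, z up, x and y along the housing. A steel chamber, 45 mm wide, rises from the middle of its top to the flange. Round the bench: a wall at world x = 0.60 m, and a screen at x = 0.55, z 0.05 to 0.38, right of y = 0.02; swing clear of both.
- mill_flange (a point): Centre of the flange's top, 103 mm over the table, axes as the mill. Flange 57 mm wide, 5 mm thick, with three gaps 34 deg wide at 0, 120 and 240 deg from x. Lugs go down through the gaps; below the flange the ring turns clockwise only (from above) till the lugs meet stops 77 deg on; there pockets 1.8 mm deep overhead take them as the press is eased, and it cannot turn back.
- mill_mouth (a point): Centre of the mouth (bore 34 mm) on top of the black seal, 109 mm over the table; axes as the mill. Lid foot z here: -12 mm while lugs stand on the flange, -17 on the seal with lugs in the gaps, -21 or lower for lugs to pass under the flange, -23 at the hard end, -19.2 locked. Seal spring: 4 N plus 2 N per mm. Over 70 N of contact between lid and mill is too much; a 20 N grip is ample.
- beaker: Glass beaker, 52 mm wide, 67 mm high, standing to the left of the mill. Bystander, not to be moved. Origin: centre of its foot.
- vial: Screw-cap sample vial with a black cap, 27 mm wide, 58 mm high, standing to the left of the mill. Bystander, not to be moved. Origin: centre of its foot.
- petri: Flat lidded petri dish, 64 mm wide, 14 mm high, lying to the right of the lid. Bystander, not to be moved. Origin: centre of its foot.
Mind the look-alikes: they are no part of the job. Of the things like the lid, leave any that is yellow; of the rest the smaller one is meant.

How it is judged:
On the way:
1. the lid lies square on the seal, its lugs down in the gaps (z of lid in the frame of mill_mouth below -0.0164 m and horizontal distance between lid and mill_mouth below 0.003 m and angle between the z axis of lid and the z axis of mill, either way round below 0.05 rad), for 0.1 s.
At the end, for the whole second after the job is handed in: The lid is locked: released and at rest, centred on the mouth within 3 mm and square within 2 degrees, held down on the seal with its foot 18.6 to 20.0 mm below the mouth (lugs up in the pockets; an unlocked lid stands 2 mm higher, an unclicked one 1.8 mm lower) (z of lid in the frame of mill_mouth between -0.02 and -0.0186 m and horizontal distance between lid and mill_mouth below 0.003 m and angle between the z axis of lid and the z axis of mill, either way round below 0.04 rad and linear speed of lid below 0.01 m/s); the robot touches nothing.
It fails at once if the lid is forced: more than 70 N on the mill (contact force between lid and mill above 70 N).
It fails at once if the beaker is moved more than 15 mm (distance of beaker from where it was at the start of the episode above 0.015 m).
It fails at once if the vial is moved more than 15 mm (distance of vial from where it was at the start of the episode above 0.015 m).
It fails at once if the petri dish is moved more than 15 mm (distance of petri from where it was at the start of the episode above 0.015 m).
It also fails if it takes over 72 s, if anything falls off the work surface, if the arm or the gripper's body presses on something with over 40 N, if the wrist force passes 120 N, or if a joint passes its speed limit or range.

## Working session

There is one attempt and no reset: what is moved stays moved. The work goes in short steps, Python scripts to look and compute and a tool call to move; the robot and the scene stay as the last step left them, time stands still between calls to the robot, and variables do not carry over. Pictures are saved under pics/ and viewed, at most 10 in all, crops included, and the job is handed in when it is done.

Besides the shell and the picture viewer there is one more tool, called as name([rows], argument=value, ...), one row to a line, values as JSON. arm_command: Moves the arm, as the interface text tells. Its arguments: {"type":"object","properties":{"plan":{"type":"array"},"squeeze":{"type":"number"}},"required":["plan"]}

```bash
mkdir -p pics; cat > h.py <<'E'
import numpy as np, cv2
from station import ctrl, cams
def grab(n):
    i=cams.camera_info(n); p,d=cams.camera(n); return p,d,i
def world(d,i):
    v,u=np.mgrid[:400,:640]
    P=np.stack([(u-i['cx'])/i['fx']*d,(v-i['cy'])/i['fy']*d,d,np.ones_like(d)],-1)
    W=P@np.linalg.inv(np.array(i['world_to_cam'])).T
    W[d==0]=np.nan
    return W[...,:3]
E
python3 - <<'E'
from h import *
for n in('top','side'):
    p,d,i=grab(n); np.savez(n,p=p,d=d,w=world(d,i)); cv2.imwrite(f'pics/{n}1.png',p)
    print(n,i)
print(ctrl.get_obs())
E
```

```text
top {'fx': 433.75572565671825, 'fy': 433.75572565671825, 'cx': 321.96713174719844, 'cy': 200.99393532447573, 'world_to_cam': array([[ 0.00283465, -0.9997293 ,  0.02309291,  0.03754287],
       [-0.9944726 , -0.00524205, -0.10486543,  0.45062256],
       [ 0.1049581 , -0.022668  , -0.99421827,  1.43843961],
       [ 0.        ,  0.        ,  0.        ,  1.        ]])}
side {'fx': 448.70386277119934, 'fy': 448.70386277119934, 'cx': 326.1820296002337, 'cy': 195.8585568528177, 'world_to_cam': array([[-0.99803145, -0.06239775,  0.00630512,  0.43089172],
       [-0.03353963,  0.44608237, -0.89436324,  0.08889753],
       [ 0.05299365, -0.89281411, -0.44729703,  1.36101188],
       [ 0.        ,  0.        ,  0.        ,  1.        ]])}
{'time_s': 0.1, 'qpos': array([ 1.22737234e+00,  3.00394270e-01,  1.52153405e+00,  6.11165812e-05,
        1.32070339e+00, -6.66075925e-02]), 'joint_vel': array([ 3.75058499e-05,  2.97113229e-04, -2.86955705e-03,  1.47618957e-03,
       -9.13437264e-04,  2.64125319e-06]), 'tau': array([ 2.17876482e-04, -5.32649946e+01, -3.53277898e+01,  7.08684535e-02,
        2.35891604e-02, -3.04043715e-05]), 'ee_pos': array([0.15022177, 0.52883578, 0.20494837]), 'eef_rot': array([-3.14055985e+00, -1.28225667e-04,  2.86476103e+00]), 'force': array([-0.58010372, -0.9687985 ,  1.31260535]), 'moment': array([0.03810563, 0.01468151, 0.02283709]), 'grip_force': 0.0, 'grip_width': 0.0942050541544994}
```

View pics/top1.png

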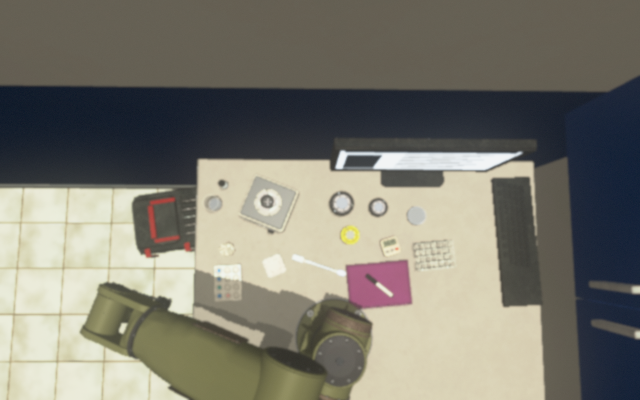

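View pics/side1.png

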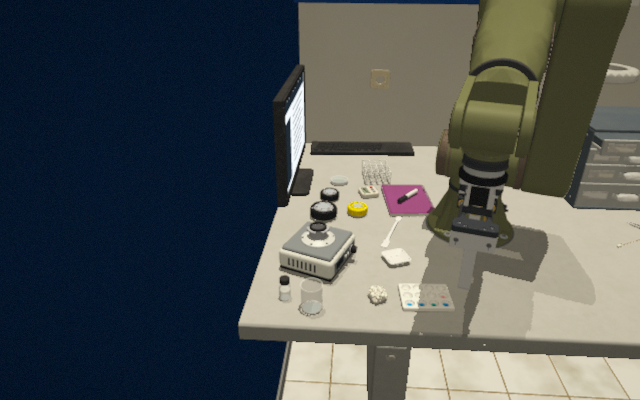

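Lid-like things in the top picture: a large black one at (342,203), a smaller black one at (378,207) and a yellow one at (350,235). The smaller black one fits, since it isn't yellow and is the lesser of the other two. The petri dish is at (416,215), the mill at (268,204), the beaker at (213,203) and the vial at (223,184). I'll measure these and confirm the lid in a crop.

```bash
python3 - <<'E'
from h import *
T=np.load('top.npz');S=np.load('side.npz')
w=T['w'];g=w[...,2]
def blob(c,r,lo,hi,name,A=w):
    u,v=c; s=A[v-r:v+r,u-r:u+r].reshape(-1,3); s=s[np.isfinite(s[:,2])]
    m=s[(s[:,2]>lo)&(s[:,2]<hi)]
    if len(m)<4: print(name,len(m));return
    c,rad=cv2.minEnclosingCircle(m[:,:2].astype(np.float32))
    print(name,len(m),'circ',np.round(c,4),round(rad,4),'med',np.median(m,0).round(4),'rect',cv2.minAreaRect(m[:,:2].astype(np.float32)))
blob((378,207),16,.018,.04,'small')
blob((342,203),18,.018,.06,'big')
blob((350,235),15,.015,.06,'yellow')
blob((416,215),15,.007,.03,'petri')
blob((268,204),40,.06,.075,'mill top')
blob((268,204),20,.09,.12,'flange')
blob((213,203),14,.04,.09,'beaker')
blob((223,184),10,.04,.09,'vial')
ws=S['w']
for n,A in(('side',ws),):
    x=A.reshape(-1,3); x=x[np.isfinite(x[:,2])]
    for nm,cx,cy,lo,hi,r in(('flange',.47,.15,.098,.12,.05),('milltop',.47,.15,.06,.075,.12),('small',.47,-.1,.02,.04,.045)):
        m=x[(np.hypot(x[:,0]-cx,x[:,1]-cy)<r)&(x[:,2]>lo)&(x[:,2]<hi)]
        print('side',nm,len(m),m.mean(0).round(4) if len(m) else '', cv2.minAreaRect(m[:,:2].astype(np.float32)) if len(m)>4 else '')
a=cv2.resize(T['p'][160:260,300:440],None,fx=5,fy=5,interpolation=cv2.INTER_CUBIC)
b=cv2.resize(S['p'][165:285,270:380],None,fx=4,fy=4,interpolation=cv2.INTER_CUBIC)
cv2.imwrite('pics/c1.png',a)
E
```

```text
small 272 circ [ 0.4335 -0.1486] 0.0322 med [ 0.4334 -0.148   0.0273] rect ((0.4328627288341522, -0.14842233061790466), (0.061719171702861786, 0.06155155971646309), 25.410892486572266)
big 478 circ [ 0.4454 -0.0241] 0.0422 med [ 0.4431 -0.0239  0.0356] rect ((0.44359877705574036, -0.024250701069831848), (0.08091931790113449, 0.0802396684885025), 88.32124328613281)
yellow 272 circ [ 0.3397 -0.0522] 0.0314 med [ 0.3397 -0.0514  0.028 ] rect ((0.339114785194397, -0.052348461002111435), (0.059284016489982605, 0.06152492016553879), 45.996952056884766)
petri 278 circ [ 0.4007 -0.2802] 0.0495 med [ 0.4055 -0.2806  0.0131] rect ((0.4054694175720215, -0.2806122303009033), (0.061876989901065826, 0.08485573530197144), 0.9766882061958313)
mill top 1437 circ [0.4439 0.218 ] 0.102 med [0.4385 0.2169 0.0697] rect ((0.44205015897750854, 0.2182098776102066), (0.1553414762020111, 0.1452460139989853), 68.24005889892578)
flange 153 circ [0.4421 0.2182] 0.0288 med [0.444  0.2187 0.1042] rect ((0.4427286982536316, 0.21731999516487122), (0.054845571517944336, 0.05373414233326912), 45.31848907470703)
beaker 90 circ [0.4423 0.4052] 0.0264 med [0.4433 0.4095 0.0602] rect ((0.4425269067287445, 0.4046931862831116), (0.05051608383655548, 0.049250517040491104), 64.67440795898438)
vial 48 circ [0.5075 0.3741] 0.0121 med [0.5073 0.3725 0.0566] rect ((0.5071297883987427, 0.3737178444862366), (0.022797785699367523, 0.02160148322582245), 44.555850982666016)
side flange 0  
side milltop 628 [0.4446 0.2168 0.0708] ((0.43853527307510376, 0.21491697430610657), (0.13915325701236725, 0.13588079810142517), 69.67659759521484)
side small 36 [ 0.4453 -0.12    0.0267] ((0.4451196789741516, -0.09844192117452621), (0.08431376516819, 0.02943882904946804), 87.63401794433594)
```

View pics/c1.png

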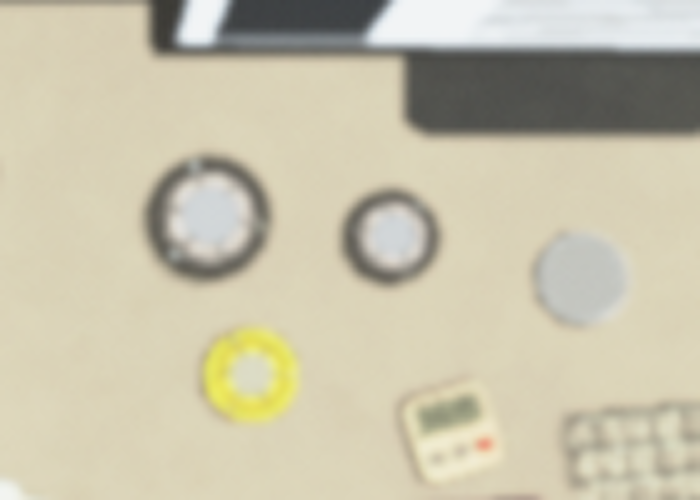

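The crop confirms it: the smaller black lid, 62 mm across in the depth data, is at (378,207), or world (0.433, -0.148). The big one measures 81 mm across, and the third is yellow. The mill is at (0.4425, 0.218), yaw about -22°. I'm moving over the lid now.

The rows are not in the units I measure in: shifts go in shares of 800 mm and turns go in shares of pi rad. I convert before sending: -574 mm / 800 = -0.7175, -540 mm / 800 = -0.675.

arm_command([
  [[-0.05,-0.0625,0,0,0,0,-1],[-0.1,-0.125,0,0,0,0,-1],[-0.15,-0.1875,0,0,0,0,-1],[-0.2,-0.25,0,0,0,0,-1],[-0.25,-0.3125,0,0,0,0,-1],[-0.3,-0.375,0,0,0,0,-1],[-0.35,-0.4375,0,0,0,0,-1],[-0.4,-0.5,0,0,0,0,-1],[-0.45,-0.5625,0,0,0,0,-1],[-0.5,-0.625,0,0,0,0,-1],[-0.5375,-0.675,0,0,0,0,-1],[-0.5713,-0.7175,0,0,0,0,-1]],
], squeeze=20)

```text
time_s: 1.3
ee_pos: [0.3823, -0.0266, 0.2055]
eef_rot: [3.142, 0.0, 2.864]
force: [0.2, 1.7, -0.3]
grip_width: 0.0939
grip_force: 0.0
```

```bash
python3 - <<'E'
from h import *
o=ctrl.get_obs();print(o['time_s'],o['ee_pos'],o['eef_rot'],o['qpos'])
p,d,i=grab('wrist');np.savez('w1',p=p,d=d,w=world(d,i));cv2.imwrite('pics/w1.png',p)
print(np.linalg.inv(i['world_to_cam']).round(3))
E
```

```text
1.3 [ 0.38229081 -0.02658929  0.20553551] [3.14150951e+00 4.31187743e-04 2.86441021e+00] [-1.65118796e-01 -8.38836370e-02  1.94607603e+00  3.59214558e-05
  1.27896248e+00 -1.45874303e+00]
[[ 0.273  0.925  0.264  0.306]
 [ 0.962 -0.262 -0.076 -0.005]
 [-0.001  0.275 -0.961  0.385]
 [ 0.     0.     0.     1.   ]]
```

View pics/w1.png

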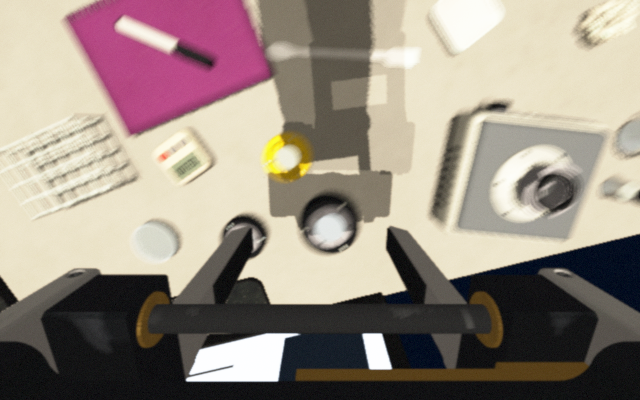

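The wrist view, still blurred by motion, shows the big lid at (330,222), the meant lid at (245,235) behind a finger, the yellow one at (288,157), and the mill on the right. Next I'll go over the lid and lower.

In the tool's units: -103 mm / 800 = -0.1288, -82 mm / 800 = -0.1025.

arm_command([
  [[-0.05,-0.0625,0.025,0,0,0,-1],[-0.1025,-0.1288,0.0563,0,0,0,-1],[-0.1025,-0.1288,0.0875,0,0,0,-1],[-0.1025,-0.1288,0.0875,0,0,0,-1],[-0.1025,-0.1288,0.0875,0,0,0,-1]],
])

```text
time_s: 1.85
ee_pos: [0.4323, -0.1459, 0.1346]
eef_rot: [3.141, -0.003, 2.863]
force: [0.5, -0.4, -0.4]
grip_width: 0.0937
grip_force: 0.0
```

```bash
python3 - <<'E'
from h import *
o=ctrl.get_obs();print(o['time_s'],o['ee_pos'],o['eef_rot'],o['qpos'])
p,d,i=grab('wrist');w=world(d,i);np.savez('w2',p=p,d=d,w=w)
# project lid area
c=np.array([.4333,-.1484,.0285,1]);q=np.array(i['world_to_cam'])@c
u=q[0]/q[2]*i['fx']+i['cx'];v=q[1]/q[2]*i['fy']+i['cy'];print(u,v)
m=(np.hypot(w[...,0]-.4333,w[...,1]+.1484)<.045)&(w[...,2]>.018)&(w[...,2]<.04)
s=w[m];print(len(s),cv2.minEnclosingCircle(s[:,:2].astype(np.float32)),np.median(s,0))
u,v=int(u),int(v);a=p[max(0,v-60):v+60,max(0,u-60):u+60];print(max(0,v-60),u-60)
# rectified top view 0.1 mm... crop of plane z=.028
n=480;gy,gx=np.mgrid[:n,:n];X=.4333+(n/2-gy)*.08/n;Y=-.1484+(n/2-gx)*.08/n
Q=np.stack([X,Y,np.full_like(X,.0285),np.ones_like(X)],-1)@np.array(i['world_to_cam']).T
r=cv2.remap(p,(Q[...,0]/Q[...,2]*i['fx']+i['cx']).astype(np.float32),(Q[...,1]/Q[...,2]*i['fy']+i['cy']).astype(np.float32),cv2.INTER_CUBIC)
cv2.imwrite('pics/w2.png',np.hstack([r,cv2.resize(p,(320,200))[:, :].copy() if 0 else cv2.copyMakeBorder(cv2.resize(p,(320,200)),0,280,0,0,cv2.BORDER_CONSTANT)]))
E
```

```text
1.85 [ 0.43229828 -0.14587092  0.1346142 ] [ 3.14117382e+00 -2.64467513e-03  2.86345606e+00] [-4.05787168e-01  1.70263764e-01  1.85714695e+00  8.76202940e-05
  1.11685841e+00 -1.69848487e+00]
316.96004974234916 197.99721655174912
2547 ((0.4320858120918274, -0.14914706349372864), 0.03212825581431389) [ 0.42991897 -0.14831626  0.02808317]
137 256
```

View pics/w2.png

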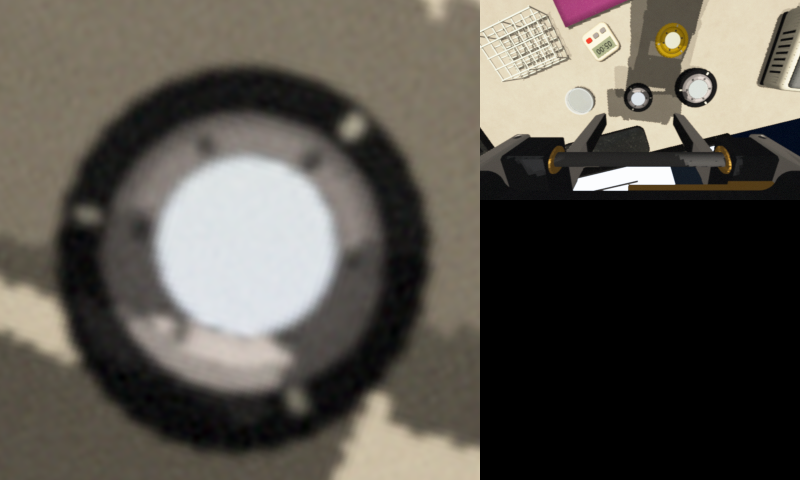

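The bars are at (352,125), (88,213) and (297,403) in the rectified crop, so the lugs sit at 78° + k·120° and the centre at (0.4321, -0.1493), which agrees with the depth fit. I'll descend along that line.

In the tool's units: 128 mm / 800 = 0.16, 120 mm / 800 = 0.15.

arm_command([
  [[-0.0013,-0.0038,0.025,0,0,0,-1],[-0.0013,-0.0038,0.0625,0,0,0,-1],[-0.0013,-0.0038,0.1,0,0,0,-1],[-0.0013,-0.0038,0.1313,0,0,0,-1],[-0.0013,-0.0038,0.15,0,0,0,-1],[-0.0013,-0.0038,0.16,0,0,0,-1],[-0.0013,-0.0038,0.16,0,0,0,-1],[-0.0013,-0.0038,0.16,0,0,0,-1]],
])

```text
time_s: 2.7
ee_pos: [0.4337, -0.1489, 0.0087]
eef_rot: [-3.141, 0.002, 2.865]
force: [-0.5, 0.1, -0.1]
grip_width: 0.0941
grip_force: 0.0
```

In the tool's units: 4.5 mm / 800 = 0.0056, 1.5 mm / 800 = 0.0019.

arm_command([
  [[0.0019,0,0.0038,0,0,0,-1],[0.0019,0,0.0056,0,0,0,-1],[0.0019,0,0.0056,0,0,0,0],[0.0019,0,0.0056,0,0,0,0.5],[0.0019,0,0.0056,0,0,0,0.6],[0.0019,0,0.0056,0,0,0,0.8],[0.0019,0,0.0056,0,0,0,1],[0.0019,0,0.0056,0,0,0,1],[0.0019,0,0.0056,0,0,0,1],[0.0019,0,0.0056,0,0,0,1]],
], squeeze=20)

```text
time_s: 3.7
ee_pos: [0.4316, -0.1487, 0.003]
eef_rot: [-3.142, 0.0, 2.865]
force: [-0.4, -0.6, 1.4]
grip_width: 0.0633
grip_force: 20.0
```

In the tool's units: 213 mm / 800 = 0.2663, 150 mm / 800 = 0.1875, -0.34 rad / 3.1416 = -0.1082.

arm_command([
  [[0,0,-0.0188,0,0,0,1],[0,0,-0.0625,0,0,0,1],[0,0,-0.1188,0,0,0,1],[0,0,-0.175,0,0,0,1],[0,0.025,-0.2125,0,0,0,1],[0.025,0.075,-0.2188,0,0,0,1],[0.0438,0.1313,-0.2188,0,0,-0.0318,1],[0.0563,0.1875,-0.2188,0,0,-0.0637,1],[0.0625,0.2375,-0.2188,0,0,-0.1082,1],[0.0675,0.2625,-0.2188,0,0,-0.1082,1],[0.0675,0.2663,-0.2188,0,0,-0.1082,1],[0.0675,0.2663,-0.2188,0,0,-0.1082,1]],
])

```text
time_s: 4.9
ee_pos: [0.4376, 0.0711, 0.1777]
eef_rot: [-3.141, -0.001, -3.078]
force: [0.2, 1.0, -1.2]
grip_width: 0.0635
grip_force: 20.0
```

```bash
python3 - <<'E'
from h import *
o=ctrl.get_obs();print(o['time_s'],o['ee_pos'],o['eef_rot'],o['qpos'],o['grip_width'])
p,d,i=grab('wrist');w=world(d,i);np.savez('w3',p=p,d=d,w=w)
for lo,hi,r in((.062,.076,.13),(.098,.106,.05),(.106,.113,.04)):
    m=(np.hypot(w[...,0]-.4425,w[...,1]-.218)<r)&(w[...,2]>lo)&(w[...,2]<hi)
    s=w[m].astype(np.float32)
    if len(s)>5: print(len(s),cv2.minEnclosingCircle(s[:,:2]),cv2.minAreaRect(s[:,:2]),np.median(s,0))
n=520;gy,gx=np.mgrid[:n,:n];X=.4425+(n/2-gy)*.1/n;Y=.218+(n/2-gx)*.1/n
Q=np.stack([X,Y,np.full_like(X,.103),np.ones_like(X)],-1)@np.array(i['world_to_cam']).T
r=cv2.remap(p,(Q[...,0]/Q[...,2]*i['fx']+i['cx']).astype(np.float32),(Q[...,1]/Q[...,2]*i['fy']+i['cy']).astype(np.float32),cv2.INTER_CUBIC)
cv2.imwrite('pics/w3.png',np.hstack([r,cv2.copyMakeBorder(cv2.resize(p,(280,175)),0,345,0,0,cv2.BORDER_CONSTANT)]))
E
```

```text
4.9 [0.43760398 0.07109051 0.17765522] [-3.14146376e+00 -7.30010067e-04 -3.07769600e+00] [ 7.84704414e-02  8.82770295e-02  1.84137513e+00 -1.26256403e-04
  1.21267231e+00 -1.55617829e+00] 0.06347219904070289Traceback (most recent call last):
  File "<stdin>", line 7, in <module>
cv2.error: OpenCV(4.12.0) /io/opencv/modules/imgproc/src/shapedescr.cpp:201: error: (-215:Assertion failed) count >= 0 && (depth == CV_32F || depth == CV_32S) in function 'minEnclosingCircle'
```

```bash
python3 - <<'E'
from h import *
i=cams.camera_info('wrist');Z=np.load('w3.npz');p=Z['p'];w=Z['w']
for lo,hi,r in((.062,.076,.13),(.098,.106,.05),(.106,.113,.04)):
    m=(np.hypot(w[...,0]-.4425,w[...,1]-.218)<r)&(w[...,2]>lo)&(w[...,2]<hi)
    s=np.ascontiguousarray(w[m][:,:2],dtype=np.float32)
    if len(s)>5: print(len(s),cv2.minEnclosingCircle(s.reshape(-1,1,2)),cv2.minAreaRect(s.reshape(-1,1,2)),np.median(w[m],0))
n=520;gy,gx=np.mgrid[:n,:n];X=.4425+(n/2-gy)*.1/n;Y=.218+(n/2-gx)*.1/n
Q=np.stack([X,Y,np.full_like(X,.103),np.ones_like(X)],-1)@np.array(i['world_to_cam']).T
r=cv2.remap(p,(Q[...,0]/Q[...,2]*i['fx']+i['cx']).astype(np.float32),(Q[...,1]/Q[...,2]*i['fy']+i['cy']).astype(np.float32),cv2.INTER_CUBIC)
cv2.imwrite('pics/w3.png',np.hstack([r,cv2.copyMakeBorder(cv2.resize(p,(280,175)),0,345,0,0,cv2.BORDER_CONSTANT)]))
E
```

```text
10948 ((0.4389764070510864, 0.21686510741710663), 0.09584952145814896) ((0.4398394227027893, 0.21666181087493896), (0.1475074738264084, 0.13939958810806274), 68.27777862548828) [0.42281553 0.20443012 0.0704048 ]
1088 ((0.4418649673461914, 0.21754898130893707), 0.02917204238474369) ((0.4415926933288574, 0.21686366200447083), (0.05734682455658913, 0.05563165619969368), 11.051427841186523) [0.43825937 0.21630208 0.10329339]
675 ((0.4412267208099365, 0.21786083281040192), 0.022186750546097755) ((0.44103750586509705, 0.21749764680862427), (0.04287193715572357, 0.043212439864873886), 5.136971950531006) [0.44010298 0.21758601 0.10913866]
```

View pics/w3.png

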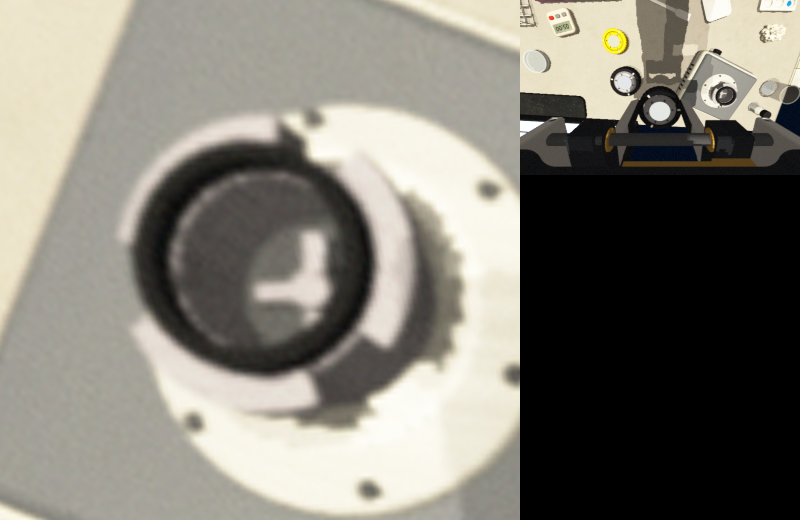

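The flange gaps lie at about -22.7°, 99° and 217° (crop (315,145), (128,284), (350,372)), so the mill yaw of -22° holds. The mouth centre is about (0.4417, 0.2175) and the lid is in the gripper, so I'm going over the mouth.

In the tool's units: 146 mm / 800 = 0.1825, 140 mm / 800 = 0.175.

arm_command([
  [[-0.0038,0.0375,0,0,0,0,1],[-0.01,0.0938,0,0,0,0,1],[-0.0163,0.1438,0,0,0,0,1],[-0.0163,0.175,0,0,0,0,1],[-0.0163,0.1825,0,0,0,0,1],[-0.0163,0.1825,0.025,0,0,0,1],[-0.0163,0.1825,0.05,0,0,0,1],[-0.0163,0.1825,0.065,0,0,0,1],[-0.0163,0.1825,0.065,0,0,0,1],[-0.0163,0.1825,0.065,0,0,0,1]],
])

```text
time_s: 5.95
ee_pos: [0.442, 0.217, 0.1265]
eef_rot: [3.142, 0.0, -3.079]
force: [0.3, 0.2, -1.7]
grip_width: 0.0633
grip_force: 20.0
```

In the tool's units: 26 mm / 800 = 0.0325, 25 mm / 800 = 0.0313.

arm_command([
  [[0,0,0.0075,0,0,0,1],[0,0,0.015,0,0,0,1],[0,0,0.02,0,0,0,1],[0,0,0.025,0,0,0,1],[0,0,0.0288,0,0,0,1],[0,0,0.0313,0,0,0,1],[0,0,0.0325,0,0,0,1],[0,0,0.0325,0,0,0,1]],
])

```text
time_s: 6.75
ee_pos: [0.4415, 0.2176, 0.0999]
eef_rot: [-3.142, -0.0, -3.078]
force: [-0.0, 0.0, -1.3]
grip_width: 0.0636
grip_force: 20.0
```

In the tool's units: 3 mm / 800 = 0.0038, 2 mm / 800 = 0.0025.

arm_command([
  [[0,0,0.0013,0,0,0,1],[0,0,0.0025,0,0,0,1],[0,0,0.0038,0,0,0,1],[0,0,0.0038,0,0,0,1]],
])

```text
time_s: 7.15
ee_pos: [0.4415, 0.2176, 0.0968]
eef_rot: [-3.142, -0.0, -3.078]
force: [0.2, 0.3, -0.9]
grip_width: 0.0635
grip_force: 20.0
```

There was no contact at the flange level, so the lugs are in the gaps. I'll go on to the seal.

In the tool's units: 2.5 mm / 800 = 0.0031, 2 mm / 800 = 0.0025.

arm_command([
  [[0,0,0.0013,0,0,0,1],[0,0,0.0025,0,0,0,1],[0,0,0.0031,0,0,0,1],[0,0,0.0031,0,0,0,1],[0,0,0.0031,0,0,0,1]],
])

```text
time_s: 7.65
ee_pos: [0.4416, 0.2176, 0.0947]
eef_rot: [3.141, 0.0, -3.078]
force: [-0.7, -0.6, 1.9]
grip_width: 0.0632
grip_force: 20.0
```

In the tool's units: 4.7 mm / 800 = 0.0059, 4 mm / 800 = 0.005.

arm_command([
  [[0,0,0.0013,0,0,0,1],[0,0,0.0025,0,0,0,1],[0,0,0.0038,0,0,0,1],[0,0,0.005,0,0,0,1],[0,0,0.0059,0,0,0,1],[0,0,0.0059,0,0,0,1],[0,0,0.0059,0,0,0,1]],
], squeeze=25)

```text
time_s: 8.35
ee_pos: [0.4418, 0.2177, 0.0904]
eef_rot: [3.141, 0.001, -3.078]
force: [-2.9, -0.8, 11.5]
grip_width: 0.0636
grip_force: 25.0
```

In the tool's units: 0.7 mm / 800 = 0.0009, 0.5 mm / 800 = 0.0006, 0.4 rad / 3.1416 = 0.1273.

arm_command([
  [[0,0,0.0006,0,0,0,1],[0,0,0.0009,0,0,0,1],[0,0,0.0009,0,0,0.0255,1],[0,0,0.0009,0,0,0.0509,1],[0,0,0.0009,0,0,0.0764,1],[0,0,0.0009,0,0,0.1019,1],[0,0,0.0009,0,0,0.1273,1],[0,0,0.0009,0,0,0.1273,1]],
])

```text
time_s: 9.15
ee_pos: [0.4418, 0.2176, 0.0898]
eef_rot: [3.141, 0.001, 2.802]
force: [-4.3, -2.5, 10.6]
grip_width: 0.0635
grip_force: 25.0
```

```bash
python3 -c "
from h import *
o=ctrl.get_obs();print(o['time_s'],o['ee_pos'],o['eef_rot'],o['force'],o['moment'],o['qpos'][5])"
```

```text
9.15 [0.44180212 0.21763168 0.0897791 ] [3.14116218e+00 7.16164804e-04 2.80196104e+00] [-4.31515964 -2.48667634 10.62846533] [-0.47520398  0.8360737   0.02393372] -0.8476647586893072
```

In the tool's units: 0.2 mm / 800 = 0.0003, 0.86 rad / 3.1416 = 0.2737.

arm_command([
  [[0,0,0.0003,0,0,0.0318,1],[0,0,0.0003,0,0,0.0637,1],[0,0,0.0003,0,0,0.0955,1],[0,0,0.0003,0,0,0.1273,1],[0,0,0.0003,0,0,0.1592,1],[0,0,0.0003,0,0,0.191,1],[0,0,0.0003,0,0,0.2228,1],[0,0,0.0003,0,0,0.2546,1],[0,0,0.0003,0,0,0.2737,1],[0,0,0.0003,0,0,0.2737,1]],
])

```text
time_s: 10.15
ee_pos: [0.4417, 0.2175, 0.0895]
eef_rot: [3.141, 0.0, 1.943]
force: [-5.0, -2.5, 12.3]
grip_width: 0.0633
grip_force: 25.0
```

```bash
python3 -c "
from h import *
o=ctrl.get_obs();print(o['time_s'],o['ee_pos'],o['eef_rot'],o['force'],o['moment'],o['qpos'][5])"
```

```text
10.15 [0.44169526 0.21753482 0.08953792] [3.14114101e+00 2.22047155e-04 1.94259007e+00] [-4.98519152 -2.51771712 12.33306835] [-0.62562902  0.996878    0.02155743] 0.011692591023828629
```

In the tool's units: 0.11 rad / 3.1416 = 0.035.

arm_command([
  [[0,0,0,0,0,0.0095,1],[0,0,0,0,0,0.0191,1],[0,0,0,0,0,0.0286,1],[0,0,0,0,0,0.035,1],[0,0,0,0,0,0.035,1]],
])

```text
time_s: 10.65
ee_pos: [0.4414, 0.2174, 0.0895]
eef_rot: [-3.141, 0.001, 1.835]
force: [-6.9, -4.2, 14.0]
grip_width: 0.0632
grip_force: 25.0
```

```bash
python3 -c "
from h import *
o=ctrl.get_obs();print(o['time_s'],o['ee_pos'],o['eef_rot'],o['force'],o['moment'],o['qpos'][5])"
```

```text
10.65 [0.44144176 0.21740866 0.08947789] [-3.14140326e+00  5.37210192e-04  1.83497349e+00] [-6.88731316 -4.16543812 14.04963481] [-0.80643596  1.24376934  0.52344876] 0.11959062824837385
```

Moment about z has risen to 0.52 N·m, so the ring is at the stop. I'll nudge it a touch further, then ease up while holding the twist.

In the tool's units: -3.4 mm / 800 = -0.0043, -2.8 mm / 800 = -0.0035, 0.03 rad / 3.1416 = 0.0095.

arm_command([
  [[0,0,0,0,0,0.0095,1],[0,0,0,0,0,0.0095,1],[0,0,-0.0009,0,0,0.0095,1],[0,0,-0.0018,0,0,0.0064,1],[0,0,-0.0026,0,0,0.0032,1],[0,0,-0.0035,0,0,0,1],[0,0,-0.0043,0,0,0,1],[0,0,-0.0043,0,0,0,1],[0,0,-0.0043,0,0,0,1]],
])

```text
time_s: 11.55
ee_pos: [0.4414, 0.2174, 0.0922]
eef_rot: [-3.141, 0.0, 1.835]
force: [-3.4, -4.4, 4.7]
grip_width: 0.0635
grip_force: 25.0
```

```bash
python3 -c "
from h import *
o=ctrl.get_obs();print(o['time_s'],o['ee_pos'],o['eef_rot'],o['force'],o['moment'],o['qpos'][5])"
```

```text
11.55 [0.44135642 0.21741661 0.0922367 ] [-3.14094006e+00  1.83544851e-04  1.83506526e+00] [-3.36951832 -4.43588987  4.74228099] [-0.80017705  0.70921936  0.26929973] 0.11911025632754535
```

In the tool's units: -1.4 mm / 800 = -0.0018, -1 mm / 800 = -0.0013, -0.06 rad / 3.1416 = -0.0191.

arm_command([
  [[0,0,-0.0006,0,0,0,1],[0,0,-0.0013,0,0,0,1],[0,0,-0.0018,0,0,0,1],[0,0,-0.0018,0,0,-0.0095,1],[0,0,-0.0018,0,0,-0.0191,1],[0,0,-0.0018,0,0,-0.0191,1]],
])

```text
time_s: 12.15
ee_pos: [0.4414, 0.2174, 0.0929]
eef_rot: [-3.141, 0.0, 1.896]
force: [3.0, -3.8, -16.9]
grip_width: 0.0637
grip_force: 25.0
```

```bash
python3 -c "
from h import *
o=ctrl.get_obs();print(o['time_s'],o['ee_pos'],o['eef_rot'],o['force'],o['moment'],o['qpos'][5])"
```

```text
12.15 [0.44138165 0.21739422 0.09291797] [-3.14069669e+00  4.79879426e-05  1.89593524e+00] [  3.04425031  -3.79770626 -16.88562256] [-0.41643245 -0.66850927 -0.06175864] 0.058054306345787725
```

An upward pull is resisted at TCP z 0.0929, which puts the foot about 19 mm below the mouth, so it's locked. I'll relax the pull, release and retreat.

In the tool's units: -90 mm / 800 = -0.1125, -60 mm / 800 = -0.075.

arm_command([
  [[0,0,0.0008,0,0,0,1],[0,0,0.0008,0,0,0,1],[0,0,0.0008,0,0,0,0],[0,0,0.0008,0,0,0,-0.5],[0,0,0.0008,0,0,0,-0.5],[0,0,0.0008,0,0,0,-0.5],[0,0,-0.0063,0,0,0,-0.5],[0,0,-0.0313,0,0,0,-0.5],[0,0,-0.075,0,0,0,-0.5],[0,0,-0.1125,0,0,0,-0.5],[0,0,-0.1125,0,0,0,-0.5]],
])

```text
time_s: 13.25
ee_pos: [0.4431, 0.2184, 0.1881]
eef_rot: [3.134, -0.001, 1.895]
force: [-0.4, 0.2, 0.4]
grip_width: 0.0707
grip_force: 0.0
```

```bash
python3 - <<'E'
from h import *
o=ctrl.get_obs();print(o['time_s'],o['ee_pos'],o['force'],o['grip_width'])
p,d,i=grab('wrist');w=world(d,i)
r=np.hypot(w[...,0]-.4417,w[...,1]-.2175)
for lo,hi in((0,.014),(.014,.02),(.022,.032)):
    m=(r>=lo)&(r<hi)&(w[...,2]>.095);print(m.sum(),np.percentile(w[m][:,2],[5,50,95]).round(4))
m=(r<.045)&(w[...,2]>.108);s=np.ascontiguousarray(w[m][:,:2],dtype=np.float32).reshape(-1,1,2);print(cv2.minEnclosingCircle(s))
mm=(r<.03)&(w[...,2]>.11);A=np.c_[w[mm][:,:2],np.ones(mm.sum())];print('slope',np.linalg.lstsq(A,w[mm][:,2],rcond=None)[0][:2])
n=520;gy,gx=np.mgrid[:n,:n];X=.4425+(n/2-gy)*.1/n;Y=.218+(n/2-gx)*.1/n
Q=np.stack([X,Y,np.full_like(X,.118),np.ones_like(X)],-1)@np.array(i['world_to_cam']).T
r=cv2.remap(p,(Q[...,0]/Q[...,2]*i['fx']+i['cx']).astype(np.float32),(Q[...,1]/Q[...,2]*i['fy']+i['cy']).astype(np.float32),cv2.INTER_CUBIC)
cv2.imwrite('pics/w4.png',np.hstack([r,cv2.copyMakeBorder(cv2.resize(p,(280,175)),0,345,0,0,cv2.BORDER_CONSTANT)]))
E
```

```text
13.25 [0.44309245 0.2183513  0.18811842] [-0.41041916  0.22153771  0.40070543] 0.07066843821178811
652 [0.118  0.119  0.1201]
1300 [0.1181 0.1205 0.3151]
10291 [0.1162 0.3042 0.323 ]
((0.43899375200271606, 0.22553324699401855), 0.04413851723074913)
slope [-1.45213345  4.96193442]
```

View pics/w4.png

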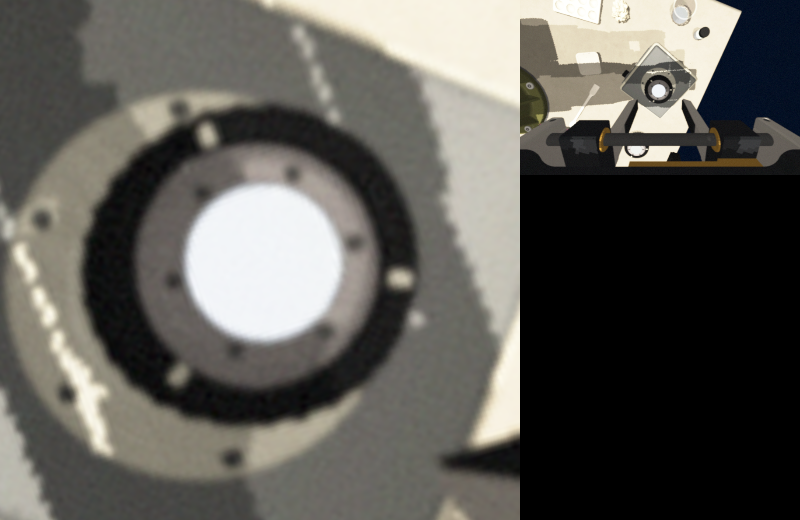

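The lid sits centred on the mouth with bars at (207,135), (400,278) and (179,376). The ring is therefore about 74-75° clockwise of the gaps, near the stop. One more check of height and tilt, then hand in.

```bash
python3 - <<'E'
from h import *
L=[];H=[];F=[]
for k in range(4):
    p,d,i=grab('wrist');w=world(d,i);r=np.hypot(w[...,0]-.4417,w[...,1]-.2175);z=w[...,2]
    s=w[(r<.03)&(z>.112)&(z<.124)];L.append(s)
    H.append(np.median(z[(r>.05)&(r<.065)&(z>.06)&(z<.08)]))
s=np.concatenate(L);g=s[np.hypot(s[:,0]-.4417,s[:,1]-.2175)<.02]
A=np.c_[g[:,:2]-[.4417,.2175],np.ones(len(g))];print(len(g),np.linalg.lstsq(A,g[:,2],rcond=None)[0],np.median(g[:,2]),'housing(.070)',H)
print(cv2.minEnclosingCircle(np.ascontiguousarray(s[:,:2],dtype=np.float32).reshape(-1,1,2)))
o=ctrl.get_obs();print(o['joint_vel'].round(4),o['force'])
E
```

```text
5473 [ 0.00197652 -0.0005106   0.11899743] 0.11899442963815379 housing(.070) [np.float64(0.07069989052223336), np.float64(0.07069317397059038), np.float64(0.0706758208954533), np.float64(0.07068421389730756)]
((0.4417073726654053, 0.21750764548778534), 0.03008638322353363)
[-0.0008  0.0042 -0.0035 -0.0016  0.0018 -0.    ] [ 0.47185436 -0.31341676  0.47189219]
```

The top is at 0.1183 after correcting for the housing offset, which matches the locked height exactly. The lid is level within 0.002 rad.

```bash
python3 -c "
from h import *
print(ctrl.hand_in())"
```

```text
the job is handed in; nothing more can be done
None
```

The lid is on the mill and locked: it sits level at the locked height, the gripper has let go, and I handed the job in at about 13.5 s; the hand-in returned no verdict.

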